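# Refit the burner's control knob and hold it in

## Robot

A 6-joint arm with a two-finger parallel gripper is mounted at the origin on a cart in front of the work surface, level with it; the furniture and walls round the work are solid. World frame = base frame: x ahead of the robot, y to its left, z up, the work surface at z = 0. Lengths are in m, angles in rad, forces in N, time in s.
With the tool pointing down it reaches from about 0.3 to 0.825 m from the base axis. Payload 5.4 kg.
Tool frame: the origin (TCP) lies at the very end of the fingers, on their centre line; the grasp point (between the pads) lies 19 mm behind it; z points along the fingers, y is the line along which they close (so a half turn about z gives the same grasp; the last joint's range is limited). The gripper opens to 92 mm and grips with 3 to 60 N. Pads are 20 mm wide; open, the fingers measure 128 mm over their backs; the gripper's body (75 mm by 189 mm) begins 69 mm behind the grasp point.
Start: joints at [0.985, 0.158, 1.597, -0, 1.386, -0.21], TCP at [0.211, 0.535, 0.215] pointing down, gripper open.
Joint ranges: [-2.91, 2.91], [-0.94, 2.29], [0.18, 2.7], [-1.29, 4.43], [0.17, 2.64], [-3, 3]. Speed limits (rad/s): [2.57, 2.57, 3.14, 3.14, 3.14, 3.14].

## Interface

Orientations are given as a unit quaternion [w, x, y, z].
In Python, from rig import bot gives the robot as it stands. The module is installed in compiled form; this text tells all that it offers. Calls block until the motion is done:
- bot.movep(position, orientation): joint-space move of the TCP to a pose.
- bot.movel(position, rotation=None, velocity=0.15, until_force=None): straight line of the TCP; rotation=None keeps the orientation; velocity is the mean speed in m/s. With until_force (N) it stops when the force on the tool has changed by that much, and returns True; else False.
- bot.move_joints(angles): joint-space move.
- bot.open() and bot.gripper_close(grasp_force=None): open the fingers fully, or close them until they stop; grasp_force is the grip in N (None keeps the last).
- bot.sleep(seconds).
- bot.inverse_kinematics(position, orientation): joint angles nearest the present ones, or None.
- bot.read_state(): the state.
- bot.read_camera(name): name is "scene" or "side" or "wrist"; returns (picture, depth): 420x560x3 uint8, red, green, blue; 420x560 float32, m along the optical axis (not along the pixel's ray), 0 where there is no reading.
- bot.get_calibration(name): a dict with "fx", "fy", "cx", "cy" (pixels), "pose" (4x4, takes a point from camera to world coordinates). Camera axes: x right, y down, z forward; pixel columns grow to the right and rows downward; lengths in m; the calibration is good to about 2 mm. A picture is of the moment at which its call begins: read the wrist's pose just before it. get_calibration takes no time and is no camera call; for the wrist camera it gives the pose at the moment of the call.
A pose or a line that the arm cannot do raises bot.MotionError and nothing moves.
- bot.sign_off(): hands the job in; it is judged then, once.
The state is a dict: "clock": time; "joint_positions": joint angles; "qd": joint speeds; "effort": joint torques, N m; "eef_pos": TCP position; "orientation": TCP orientation; "wrist_force": force on the tool from outside, world axes, zero at the start; "torque": the same for the moment, N m; "grip_width": opening from 0.0 (shut) to 1.0 (fully open); "grip_force": force on a finger pad.
Only numpy, scipy, OpenCV 4.12 (cv2) and the standard library are available. Lean on these libraries where they do the work, as an engineer would, in place of code of your own. Each camera call takes 0.05 s, during which the arm holds its last target. There are 200 camera calls.

## Task

The small gas burner has lost its control knob, and a salt shaker stands in the way beside the bare D-shaped shaft: move the shaker upright onto the round slate coaster and let go of it. Then take the black knob, turn it so its bore matches the flat of the shaft, push it fully home and press it all the way in against its spring, as one does to light the gas. Finish while still gripping the knob and keeping it pressed in, with nothing else shifted or knocked over.

Things in the scene. Friction and masses are not known exactly. Their poses are not given: they have to be found in the camera images.
- burner: White tabletop gas burner, fixed, 150 mm deep (x), 240 wide (y), panel 45 mm above the worktop. Origin: centre of its underside, at worktop height; x points away from the robot, y left, z up; turned under 10 degrees. Burner head and four pan supports (25 mm high, 65 mm radius) at y = -45 mm; the bare valve shaft stands at its left end, x = 0, y = +75 mm.
- shaft_tip (a point): Axis centre of the upper end of the bare brass valve shaft, 66 mm above the worktop when not pressed; axes as the burner's. Shaft upright, 14 mm diameter, 21 mm tall above the panel, tip chamfered 1.3 mm. One flat over its whole height, 2.5 mm from the axis, faces the burner's front (-x). It cannot turn; it only sinks when pressed.
- shaft (a joint): How far the shaft is pushed in, m: 0 at rest, 0.006 at the bottom stop. A spring resists with 4 N at the start and 10 N at the stop.
- knob: Loose black knob, 45 g, bore down on the worktop left of the burner. Origin: underside centre; z up; its nose and thin silver line point along -x. Skirt 41 mm wide, 18 tall; above it to 46 mm a bar grip along x, 14 mm wide (y), 34 long. D bore 14 mm deep, 1 mm clearance, flat on the nose side, 3.5 mm off the axis: goes on only with nose to burner's front, axes parallel within 0.13 rad.
- knob_seat (a point): Centre of the ceiling of the knob's bore, 14 mm above the knob's underside on its axis; meets shaft_tip when the knob is fully home (the underside is then 7 mm above the panel, 1 mm when pressed to the stop).
- knob_nose (a point): Top of the knob's pointed nose, 20 mm from its axis along its -x, 46 mm above its underside.
- shaker: Salt shaker, glass body with a domed metal top, 44 mm in diameter, 90 mm tall, 100 g, standing upright on the burner's panel just behind the shaft, its axis 35 to 42 mm from the shaft's. Origin: centre of its underside, z up. Body 44 mm wide to about 70 mm height, the dome above 34 mm wide.
- coaster: Round dark slate coaster, fixed, 94 mm in diameter, 6 mm thick, on the worktop left of the burner, behind the knob. Origin: centre of its underside. Mind the surroundings: a microwave hangs over the range left of here and cupboards hang behind, from 0.46 m up and about 0.55 m ahead of the base: the arm should swing across close to the base and lift things no more than 0.1 m here.
- garlic_bulb: Loose garlic bulb, 60 mm wide, 59 mm tall, a bystander. Origin: underside centre.
- spice_jar: Loose spice jar with a screw lid, 46 mm wide, 106 mm tall, a bystander. Origin: underside centre.
- ramekin: Loose white ramekin upside down, 72 mm wide, 41 mm tall, right of the burner, a bystander. Origin: underside centre.
Mind the look-alikes: they are no part of the job. There is more than one size of the knob; the one meant has the size given above.

How it is judged:
By the outcome, as a careful person would: the job done as asked, in the order asked, and still so for the second after the job is handed in, while the arm keeps its last pose, push and grip.
It also fails if it takes over 58 s, if anything falls off the work surface, if the arm or the gripper's body presses on something with over 40 N, if the wrist force passes 120 N, or if a joint passes its speed limit or range.

## Working session

There is one attempt and no reset: what is moved stays moved. The work goes in short steps, each a Python script; the robot and the scene stay as the last script left them, time stands still between calls to the robot, and variables do not carry over. Pictures are saved under pics/ and viewed, at most 10 in all, crops included, and the job is handed in when it is done.

```bash
mkdir -p pics
cat > h.py <<'E'
import numpy as np, cv2
from rig import bot
def cloud(name):
    K=bot.get_calibration(name); im,d=bot.read_camera(name)
    v,u=np.mgrid[:d.shape[0],:d.shape[1]]
    P=np.stack([(u-K['cx'])/K['fx']*d,(v-K['cy'])/K['fy']*d,d],-1)
    T=np.array(K['pose']); W=P@T[:3,:3].T+T[:3,3]; W[d==0]=np.nan
    return im,W
def save(im,p): cv2.imwrite('pics/'+p,cv2.cvtColor(im,cv2.COLOR_RGB2BGR))
E
python3 - <<'E'
from h import *
for n in ['scene','side','wrist']:
    im,W=cloud(n); save(im,n+'0.png'); np.savez('/tmp/'+n,im=im,W=W)
    K=bot.get_calibration(n); print(n,np.round(K['pose'],2).tolist(),K['fx'])
s=bot.read_state(); print(s['clock'],s['orientation'],s['eef_pos'])
E
```

```text
scene [[-0.46, -0.49, 0.74, -0.09], [-0.89, 0.27, -0.38, 0.02], [-0.02, -0.83, -0.56, 0.55], [0.0, 0.0, 0.0, 1.0]] 395.8743329654553
side [[0.93, -0.17, 0.32, 0.23], [-0.36, -0.43, 0.83, -1.08], [-0.0, -0.89, -0.47, 0.51], [0.0, 0.0, 0.0, 1.0]] 443.7923217258697
wrist [[0.37, 0.9, 0.24, 0.14], [0.93, -0.35, -0.1, 0.56], [-0.0, 0.26, -0.97, 0.38], [0.0, 0.0, 0.0, 1.0]] 327.70378406175445
0.15 [-2.67785352e-04  1.86794803e-01  9.82398698e-01 -6.54623714e-04] [0.21080046 0.53446217 0.21385123]
```

View pics/scene0.png

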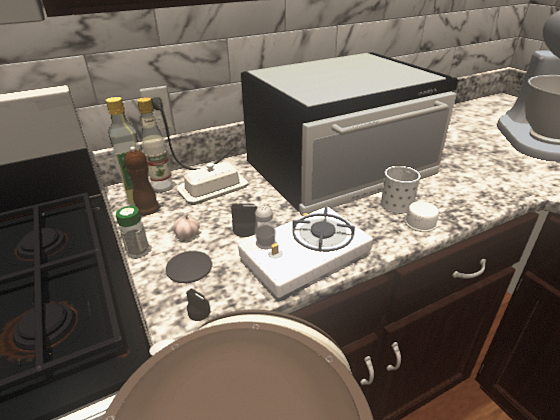

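View pics/side0.png

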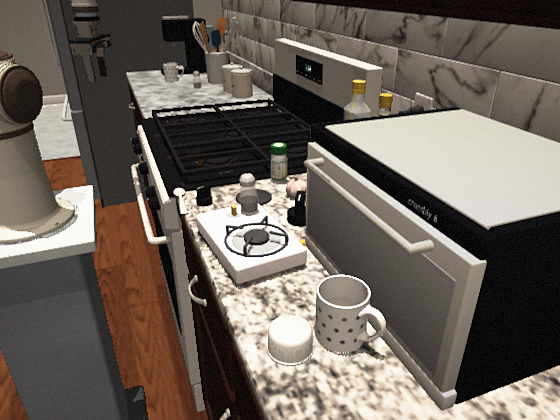

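Run:
```python
from h import *
z=np.load('/tmp/scene.npz'); im,W=z['im'],z['W']
for n,u,v in [('knobA',198,304),('blkB',243,220),('Btop',243,208),('shaker top',264,214),('coaster',189,266),('shaft',275,247),('garlic',186,228),('jar',128,215),('head',322,229),('panelcornerL',245,255),('front',280,285),('right',366,243),('ramekin',422,212),('mug',400,190),('micro',300,180)]: print(n,np.round(W[v,u],3))
save(cv2.resize(im[190:330,160:300],(600,600),interpolation=cv2.INTER_CUBIC),'crop1.png')
# panel plane
m=(abs(W[...,2]-.045)<.004)&(W[...,0]>.2)&(W[...,0]<.9)&(abs(W[...,1])<.6)
print(m.sum(),np.nanmin(W[m],0),np.nanmax(W[m],0))
```

```text
knobA [ 0.402 -0.067  0.029]
blkB [ 0.594 -0.235  0.031]
Btop [ 0.592 -0.236  0.064]
shaker top [ 0.467 -0.23   0.126]
coaster [ 0.534 -0.087  0.004]
shaft [ 0.442 -0.239  0.06 ]
garlic [ 0.622 -0.112  0.034]
jar [ 0.622 -0.005  0.104]
head [ 0.449 -0.35   0.059]
panelcornerL [ 0.48  -0.19   0.031]
front [ 0.368 -0.21   0.037]
right [ 0.388 -0.418  0.039]
ramekin [ 0.416 -0.597  0.039]
mug [ 0.483 -0.587  0.065]
micro [ 0.582 -0.375  0.101]
5372 [ 0.36577224 -0.5994199   0.04100024] [0.88336864 0.01796915 0.04899079]
```

View pics/crop1.png

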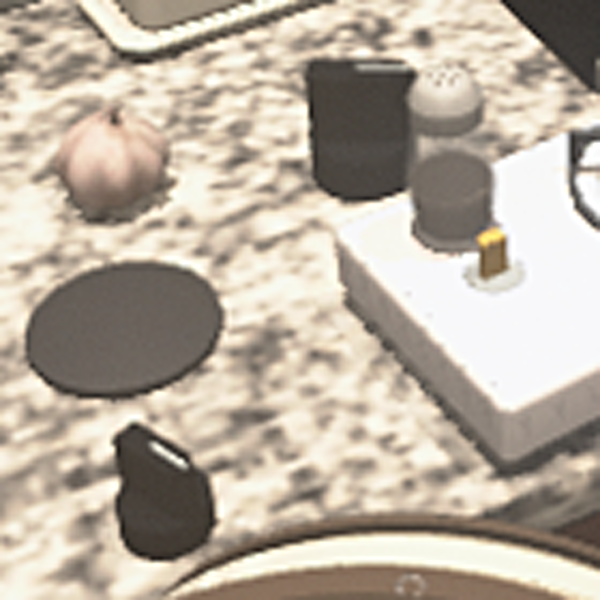

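Candidates: black knob at (198,304), about 46 mm tall, left of the burner; a larger black knob at (243,220), over 64 mm tall, behind the burner. I choose (198,304). The crop shows it near the coaster, and the shaker stands behind the brass shaft. Next is a closer look with the wrist camera.

Run:
```python
from h import *
z=np.load('/tmp/scene.npz'); W=z['W']
m=(W[...,0]>.45)&(W[...,0]<.8)&(W[...,1]<-.25)&(W[...,1]>-.8)&(W[...,2]>.14); print('micro',np.nanmin(W[m],0),np.nanmax(W[m],0))
s=bot.read_state(); q=s['orientation']
bot.movel([0.17,0.36,0.24],velocity=.25)
Q=[0,0,1,0]
a=bot.inverse_kinematics([0.37,-0.15,0.26],Q); print(np.round(a,2),np.round(bot.read_state()['joint_positions'],2))
bot.movep([0.37,-0.15,0.26],Q)
im,W=cloud('wrist'); save(im,'w1.png'); np.savez('/tmp/w1',im=im,W=W)
s=bot.read_state(); print(s['clock'],s['eef_pos'])
```

```text
micro [ 0.51995646 -0.79969331  0.14000738] [ 0.79998312 -0.25090567  0.46087452]
[-0.69 -0.36  1.98 -0.    1.51 -2.26] [ 0.82 -0.35  2.02  0.    1.47 -0.37]
3.05 [ 0.3702661  -0.149372    0.25991809]
```

View pics/w1.png

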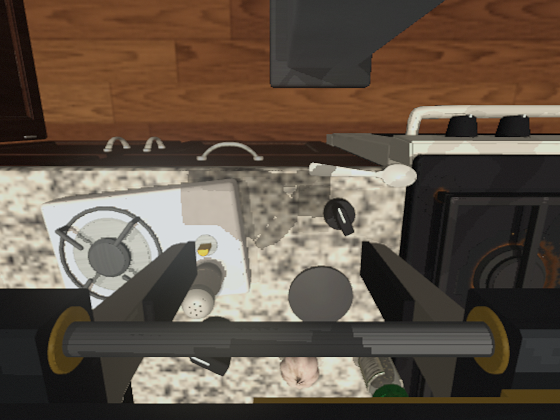

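The wrist picture shows the knob at (340,215), with its silver line towards (345,230), away from the robot. The shaft is at (205,246), the shaker dome at (197,303) and the coaster at (320,293). I'll fit positions to these.

```bash
cat >> h.py <<'E'
def pts(W,c,r,z0,z1):
    return (np.hypot(W[...,0]-c[0],W[...,1]-c[1])<r)&(W[...,2]>z0)&(W[...,2]<z1)
E
python3 - <<'E'
from h import *
z=np.load('/tmp/w1.npz'); im,W=z['im'],z['W']; S=np.load('/tmp/scene.npz')
for nm,u,v in [('knob',340,215),('line',346,230),('shaft',205,246),('sh',197,303),('coast',320,293)]: print(nm,np.round(W[v,u],3),im[v,u])
# panel
m=(abs(W[...,2]-.045)<.004)&(W[...,0]<.56)&(W[...,1]<-.1)&(W[...,1]>-.5)
r=cv2.minAreaRect(W[m][:,:2].astype(np.float32)*1000); print('panel',r)
# knob
k=W[340-340+215,340][:2]
m=pts(W,k,.035,.041,.055); P=W[m][:,:2]; r=cv2.minAreaRect((P*1000).astype(np.float32)); print('knob top',len(P),P.mean(0),r,np.median(W[m][:,2]))
ms=pts(W,k,.035,.012,.022);P=W[ms][:,:2]; print('skirt',cv2.minEnclosingCircle((P*1000).astype(np.float32)))
g=im.astype(int).sum(2); b=m&(g>250); print('line',b.sum(),W[b][:,:2])
for nm,D in(('w',W),('s',S['W'])):
  m=pts(D,(.442,-.237),.018,.058,.072); print(nm,'shaft',m.sum(),D[m].mean(0),D[m].min(0),D[m].max(0))
  m=pts(D,(.475,-.237),.04,.09,.15)&(D[...,0]>.44); print(nm,'shaker',m.sum(),cv2.minEnclosingCircle((D[m][:,:2]*1000).astype(np.float32)),D[m].max(0))
  m=pts(D,(.535,-.087),.07,.0035,.012); print(nm,'coaster',m.sum(),cv2.minAreaRect((D[m][:,:2]*1000).astype(np.float32)),np.median(D[m][:,2]))
save(cv2.resize(im[170:330,160:380],(800,582),interpolation=cv2.INTER_CUBIC),'crop2.png')
E
```

```text
knob [ 0.406 -0.072  0.045] [131 133 124]
line [ 0.426 -0.064  0.045] [51 49 47]
shaft [ 0.442 -0.237  0.056] [112  97  70]
sh [ 0.474 -0.23   0.133] [215 219 212]
coast [ 0.533 -0.088  0.006] [94 91 85]
panel ((452.5389099121094, -311.9845886230469), (148.4676513671875, 238.49085998535156), 6.469212055206299)
knob top 337 [ 0.41330755 -0.06711384] ((413.0292663574219, -67.09909057617188), (39.200767517089844, 14.089933395385742), 25.43909454345703) 0.0453783387534194
skirt ((413.7059020996094, -66.90676879882812), 20.24750328063965)
line 62 [[ 0.39721132 -0.07543314]
 [ 0.39742705 -0.07406136]
 [ 0.39779183 -0.07586204]
 [ 0.39878741 -0.07392108]
 [ 0.39817079 -0.07317081]
 [ 0.39996286 -0.07513442]
 [ 0.39937139 -0.07435299]
 [ 0.39959996 -0.07297492]
 [ 0.40116595 -0.07511323]
 [ 0.40119081 -0.07387999]
 [ 0.40089006 -0.07288589]
 [ 0.40091425 -0.0716558 ]
 [ 0.4024542  -0.07381595]
 [ 0.40212715 -0.07283746]
 [ 0.40204915 -0.07168239]
 [ 0.4036596  -0.07379441]
 [ 0.40355069 -0.07265589]
 [ 0.40353754 -0.07144984]
 [ 0.40342209 -0.07032008]
 [ 0.40463116 -0.07272257]
 [ 0.4048383
[... 1169 characters left out ...]
7] [ 0.44112421 -0.24483402  0.05823509] [ 0.45070179 -0.23069146  0.06688205]
w shaker 1178 ((478.5914306640625, -231.02993774414062), 17.395397186279297) [ 0.49421159 -0.21523662  0.13573335]
w coaster 2887 ((535.46142578125, -85.84199523925781), (92.77828216552734, 86.00613403320312), 89.4396743774414) 0.005796636433386793
s shaft 37 [ 0.44600062 -0.2382977   0.0636039 ] [ 0.43931408 -0.24525088  0.05815713] [ 0.45957636 -0.23232235  0.07178004]
s shaker 415 ((477.41802978515625, -235.8297576904297), 18.45323944091797) [ 0.48991245 -0.2176423   0.13351238]
s coaster 945 ((537.0892333984375, -88.03298950195312), (92.14849853515625, 92.78611755371094), 82.1194076538086) 0.004605197083148327
```

View pics/crop2.png

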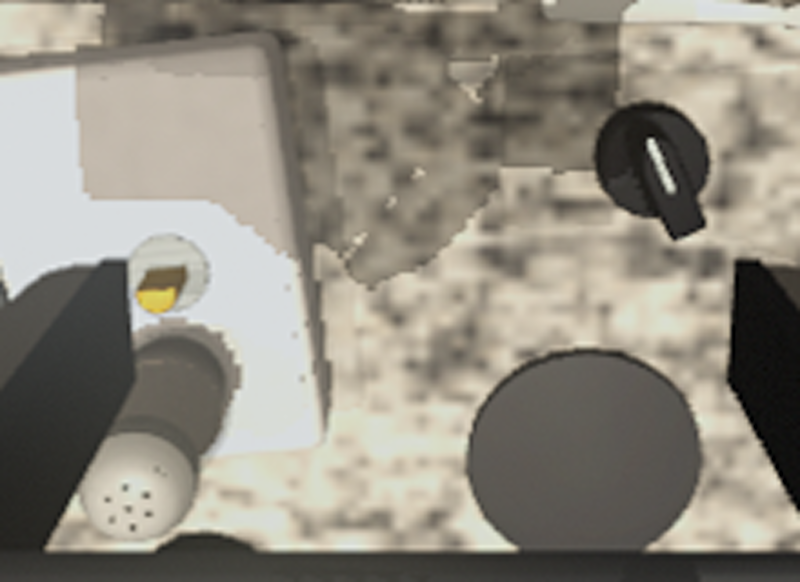

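```bash
cat >> h.py <<'E'
def Q(deg):
    a=np.radians(deg)/2; return [0,-np.sin(a),np.cos(a),0]
def st(t=''):
    s=bot.read_state(); print(t,round(s['clock'],2),np.round(s['eef_pos'],4),'F',np.round(s['wrist_force'],1),'w',round(s['grip_width'],3),'gf',round(s['grip_force'],1),'j6',round(s['joint_positions'][5],2))
E
python3 - <<'E'
from h import *
W=np.load('/tmp/scene.npz')['W']
for lo,hi in((-.36,-.3),(-.42,-.36)):
    m=(W[...,0]>.5)&(W[...,0]<.8)&(W[...,1]<hi)&(W[...,1]>lo)&(W[...,2]>.1); print(np.nanmin(W[m],0))
q=Q(-10)
bot.movep([.476,-.234,.20],q)
bot.movel([.479,-.234,.085],velocity=.12,until_force=8); st('down')
bot.gripper_close(15); st('grip')
bot.movel([.479,-.234,.14],velocity=.12); st('lift')
E
```

```text
[ 0.68245117 -0.3282925   0.45596755]
[ 0.5504941  -0.41999988  0.10003764]
down 4.8 [ 0.4796 -0.2345  0.086 ] F [ 0.8 -0.9  0.3] w 1.005 gf 0.0 j6 -2.08
grip 5.65 [ 0.479  -0.2341  0.085 ] F [-0.3 -0.6  0.2] w 0.42 gf 14.4 j6 -2.08
lift 6.26 [ 0.4786 -0.2337  0.1394] F [ 0.4  0.4 -0.7] w 0.421 gf 14.3 j6 -2.08
```

Run:
```python
from h import *
ims=[]
for n,c in(('side',(.479,-.234)),('scene',(.479,-.234))):
    im,W=cloud(n)
    K=bot.get_calibration(n);T=np.linalg.inv(K['pose']);p=T[:3,:3]@[.479,-.234,.12]+T[:3,3]
    u=int(K['fx']*p[0]/p[2]+K['cx']);v=int(K['fy']*p[1]/p[2]+K['cy'])
    ims.append(cv2.resize(im[v-60:v+60,u-45:u+45],(400,533),interpolation=cv2.INTER_CUBIC)); print(u,v)
    m=pts(W,c,.03,.06,.2); print(W[m].min(0))
save(np.hstack(ims),'held.png')
```

```text
245 179
[ 0.45081623 -0.26380789  0.06167721]
263 212
[ 0.44987385 -0.25964172  0.06217527]
```

View pics/held.png

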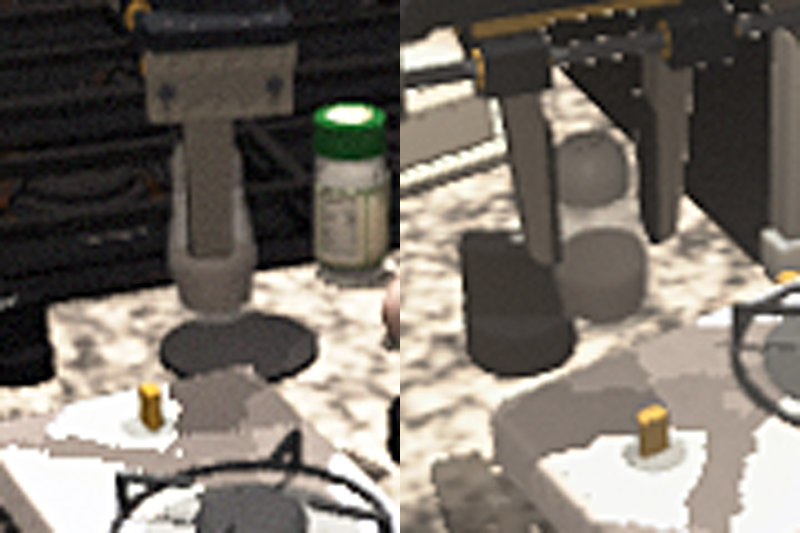

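The shaker is held upright with its base clear of the panel, so I'll place it on the coaster.

Run:
```python
from h import *
bot.movel([.534,-.087,.125],velocity=.15)
bot.movel([.536,-.087,.052],velocity=.12); st()
print(bot.movel([.536,-.087,.040],velocity=.02,until_force=3)); st('touch')
bot.open(); st('open')
bot.movel([.536,-.087,.16],velocity=.15)
k=[.4135,-.067]
bot.movep([.40,-.075,.16],Q(25.5))
im,W=cloud('wrist'); save(im,'w2.png'); np.savez('/tmp/w2',im=im,W=W); st()
m=pts(W,k,.035,.041,.055); P=W[m][:,:2]; print('top',P.mean(0),cv2.minAreaRect((P*1000).astype(np.float32)))
m=pts(W,k,.035,.012,.022); print('skirt',cv2.minEnclosingCircle((W[m][:,:2]*1000).astype(np.float32)))
m=pts(W,(.536,-.087),.05,.075,.15);print('shaker',m.sum(),cv2.minEnclosingCircle((W[m][:,:2]*1000).astype(np.float32)),W[m].max(0))
```

```text
8.32 [ 0.5365 -0.0874  0.0527] F [ 0.5  0.1 -0.5] w 0.422 gf 14.3 j6 -1.78
True
touch 8.72 [ 0.5366 -0.0874  0.0462] F [-0.3 -0.6  3.4] w 0.421 gf 14.9 j6 -1.78
open 9.62 [ 0.5357 -0.0869  0.0454] F [ 0.1 -0.9  0.4] w 1.0 gf 0.0 j6 -1.78
 11.32 [ 0.4007 -0.0752  0.16  ] F [ 0.4 -0.2  0.2] w 1.002 gf 0.0 j6 -2.5
top [ 0.41362177 -0.06717422] ((413.37481689453125, -67.33040618896484), (39.758323669433594, 13.848182678222656), 25.433074951171875)
skirt ((413.96929931640625, -67.01048278808594), 20.44161033630371)
shaker 311 ((541.9833984375, -83.02000427246094), 14.403070449829102) [ 0.54963038 -0.0688945   0.09674751]
```

View pics/w2.png

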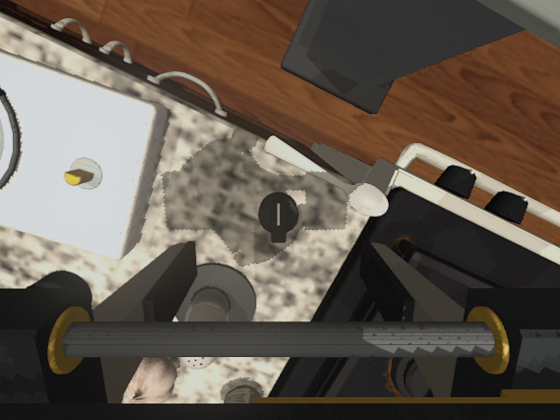

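The shaker stands on the coaster at about (210,310), and the knob is at (278,214). I'll check numerically which end of the knob is the nose, by its width and the line's position, then grasp it.

Run:
```python
from h import *
a=np.radians(25.4); d=np.array([np.cos(a),np.sin(a)]); n=np.array([-d[1],d[0]])
for f in('w1','w2'):
    z=np.load(f'/tmp/{f}.npz'); W,im=z['W'],z['im']; c=np.array([.4138,-.067])
    m=pts(W,c,.035,.041,.055); P=W[m]; s=(P[:,:2]-c)@d; t=(P[:,:2]-c)@n; g=im[m].astype(int).sum(1)
    for lo in np.arange(-.024,.024,.004):
        k=(s>=lo)&(s<lo+.004)
        if k.sum()>1: print(f,round(lo*1000),k.sum(),'t',np.round(1000*t[k].min(),1),np.round(1000*t[k].max(),1),'z',np.round(np.median(P[k,2]),4),'bright',g[k].max())
```

```text
w1 -20 26 t -3.6 4.5 z 0.0448 bright 679
w1 -16 39 t -6.6 6.8 z 0.0451 bright 674
w1 -12 35 t -6.6 6.9 z 0.0456 bright 615
w1 -8 37 t -6.8 7.1 z 0.0456 bright 610
w1 -4 35 t -6.8 6.7 z 0.0458 bright 674
w1 0 35 t -6.6 7.1 z 0.0454 bright 516
w1 4 37 t -6.5 7.3 z 0.0455 bright 209
w1 8 38 t -6.8 6.9 z 0.0451 bright 403
w1 12 33 t -6.6 7.1 z 0.0454 bright 529
w1 16 21 t -5.9 6.7 z 0.0452 bright 488
w2 -24 4 t -0.5 0.4 z 0.0435 bright 119
w2 -20 40 t -5.1 4.8 z 0.0454 bright 440
w2 -16 66 t -6.9 6.7 z 0.0456 bright 438
w2 -12 72 t -6.9 6.7 z 0.0455 bright 435
w2 -8 65 t -6.9 6.7 z 0.0454 bright 435
w2 -4 70 t -6.9 6.7 z 0.0455 bright 460
w2 0 66 t -7.0 6.8 z 0.0455 bright 473
w2 4 65 t -7.0 6.8 z 0.0455 bright 136
w2 8 68 t -7.0 6.8 z 0.0453 bright 233
w2 12 65 t -7.0 6.8 z 0.0454 bright 263
w2 16 39 t -6.1 6.8 z 0.0451 bright 279
```

Run:
```python
from h import *
a=np.radians(25.4); d=np.array([np.cos(a),np.sin(a)]); n=np.array([-d[1],d[0]]); c=np.array([.4138,-.067])
W=np.load('/tmp/w2.npz')['W']; s=(W[...,:2]-c)@d; t=(W[...,:2]-c)@n
for sg in(1,-1):
    m=(abs(s)<.016)&(t*sg>.035)&(t*sg<.075); print(sg,m.sum(),np.nanmax(W[m][:,2]),np.nanpercentile(W[m][:,2],50))
for u,v in[(290,148),(320,165),(350,185),(370,200)]: print(np.round(W[v,u],3),s[v,u].round(3),t[v,u].round(3))
```

```text
1 2998 0.2569003502289881 0.18932869159996452
-1 3167 0.25864832223099615 0.19509396421327174
[ 0.351 -0.084  0.005] -0.064 0.011
[ 0.355 -0.046 -0.021] -0.044 0.044
[ 0.358 -0.014  0.006] -0.027 0.071
[0.364 0.013 0.001] -0.011 0.094
```

Run:
```python
from h import *
bot.movel([.4138,-.067,.07],rotation=Q(25.4),velocity=.15)
print(bot.movel([.4138,-.067,.0195],velocity=.06,until_force=5)); st('at knob')
bot.gripper_close(40); st('grip')
bot.movel([.4138,-.067,.12],velocity=.12); st('lift')
bot.movel([.4438,-.2375,.12],rotation=Q(6.5),velocity=.12)
bot.sleep(.3); st('over')
print(bot.movel([.4438,-.2375,.075],velocity=.025,until_force=3)); st('descended')
```

```text
False
at knob 13.07 [ 0.4141 -0.0671  0.0198] F [ 0.8 -0.6 -0.9] w 0.999 gf 0.0 j6 -2.46
grip 14.22 [ 0.4138 -0.067   0.0195] F [ 0.2 -0.8 -0.5] w 0.147 gf 40.0 j6 -2.46
lift 15.22 [ 0.4132 -0.0667  0.1192] F [-0.1 -0.1 -0.4] w 0.147 gf 40.0 j6 -2.46
over 17.11 [ 0.4438 -0.2373  0.12  ] F [ 0.1  0.3 -0.7] w 0.151 gf 40.0 j6 -2.42
True
descended 18.43 [ 0.4443 -0.2383  0.0835] F [ 1.7 -2.2  0.1] w 0.149 gf 40.0 j6 -2.42
```

The chamfer has engaged, about 2 mm in. The side force says to shift the knob towards +x and -y, so I'll step down while correcting by force.

Run:
```python
from h import *
p=np.array([.4438,-.2375,.0835])
for i in range(12):
    F=np.array(bot.read_state()['wrist_force'])
    p[:2]+=np.clip(F[:2]*.00025,-.0006,.0006)
    bot.movel(p,velocity=.02); 
    p[2]-=.001
    hit=bot.movel(p,velocity=.02,until_force=8); st(f'{i} {hit} {np.round(p,4)}')
    if np.linalg.norm(bot.read_state()['wrist_force'])>9 or p[2]<.0722: break
```

```text
0 False [ 0.4442 -0.238   0.0825] 18.93 [ 0.4445 -0.2384  0.0826] F [ 1.8 -2.9 -0.3] w 0.151 gf 40.0 j6 -2.42
1 False [ 0.4447 -0.2386  0.0815] 19.43 [ 0.4445 -0.2385  0.0813] F [ 1.1 -0.8 -1.6] w 0.15 gf 40.0 j6 -2.42
2 False [ 0.4449 -0.2388  0.0805] 19.93 [ 0.4447 -0.2386  0.0802] F [ 0.1  0.3 -0.7] w 0.151 gf 40.0 j6 -2.42
3 False [ 0.445  -0.2388  0.0795] 20.43 [ 0.4449 -0.2387  0.0794] F [-0.8  0.4 -0.6] w 0.149 gf 40.0 j6 -2.42
4 False [ 0.4448 -0.2387  0.0785] 20.93 [ 0.4447 -0.2386  0.0784] F [ 0.1 -0.4 -0.9] w 0.147 gf 40.0 j6 -2.42
5 False [ 0.4448 -0.2388  0.0775] 21.43 [ 0.4447 -0.2387  0.0774] F [-0.  -0.1  0.5] w 0.151 gf 40.0 j6 -2.42
6 False [ 0.4448 -0.2388  0.0765] 21.93 [ 0.4447 -0.2388  0.0764] F [-0.2  0.1  0.1] w 0.148 gf 40.0 j6 -2.42
7 False [ 0.4447 -0.2388  0.0755] 22.43 [ 0.4447 -0.2387  0.0754] F [ 0.6  0.4 -0.4] w 0.146 gf 40.0 j6 -2.42
8 False [ 0.4449 -0.2387  0.0745] 22.93 [ 0.4448 -0.2386  0.0744] F [-0.2  0.6 -0.2] w 0.146 gf 40.0 j6 -2.42
9 False [ 0.4448 -0.2385  0.0735] 23.43 [ 0.4448 -0.2385  0.0734] F [-0.4 -0.4 -1.2] w 0.154 gf 40.0 j6 -2.42
10 False [ 0.4447 -0.2386  0.0725] 23.93 [ 0.4447 -0.2386  0.0724] F [-0.2  0.8  0.1] w 0.15 gf 40.0 j6 -2.42
11 False [ 0.4447 -0.2384  0.0715] 24.43 [ 0.4448 -0.2385  0.0715] F [ 1.2 -1.  -0.2] w 0.15 gf 40.0 j6 -2.42
```

It's sliding on freely. Now I'll press, watching force against depth.

Run:
```python
from h import *
bot.gripper_close(55)
p=np.array([.4447,-.2385,.0715])
for i in range(14):
    p[2]-=.001; bot.movel(p,velocity=.02); bot.sleep(.05); st(i)
    if bot.read_state()['wrist_force'][2]>17: break
bot.sleep(.5); st('end')
```

```text
0 24.94 [ 0.4448 -0.2385  0.0708] F [-1.2  0.2  3.8] w 0.149 gf 55.0 j6 -2.42
1 25.24 [ 0.4448 -0.2385  0.0696] F [-0.8  1.6  4. ] w 0.15 gf 55.0 j6 -2.42
2 25.54 [ 0.4448 -0.2386  0.0687] F [-1.7  0.   4.2] w 0.149 gf 55.0 j6 -2.42
3 25.84 [ 0.4448 -0.2386  0.0678] F [-2.1  1.1  7.4] w 0.149 gf 55.0 j6 -2.42
4 26.14 [ 0.4448 -0.2386  0.0669] F [-1.1  0.9  6.4] w 0.149 gf 55.0 j6 -2.42
5 26.44 [ 0.4448 -0.2386  0.066 ] F [-1.3  1.9  8.1] w 0.146 gf 55.0 j6 -2.42
6 26.74 [ 0.4449 -0.2386  0.0654] F [-3.   3.1 10.2] w 0.15 gf 55.0 j6 -2.42
7 27.04 [ 0.445  -0.2387  0.0653] F [-5.1  4.6 17.3] w 0.149 gf 55.0 j6 -2.42
end 27.54 [ 0.445  -0.2386  0.0653] F [-4.9  3.9 16.6] w 0.149 gf 55.0 j6 -2.42
```

The knob is hard against the stop: depth stays at 65.3 mm while the force rises to 17 N. One last look before handing in.

Run:
```python
from h import *
im,W=cloud('scene'); save(cv2.resize(im[150:330,100:340],(800,600),interpolation=cv2.INTER_CUBIC),'end.png')
m=pts(W,(.536,-.087),.045,.03,.13);P=W[m];print(P.max(0),P.min(0)); t=P[P[:,2]>.075]; print('dome',cv2.minEnclosingCircle((t[:,:2]*1000).astype(np.float32)))
st()
```

```text
[ 0.54810503 -0.06754311  0.09509843] [ 0.51583486 -0.10994354  0.03004647]
dome ((535.41162109375, -86.69037628173828), 16.8057918548584)
 27.59 [ 0.445  -0.2387  0.0653] F [-4.8  4.2 17.3] w 0.152 gf 55.0 j6 -2.42
```

View pics/end.png

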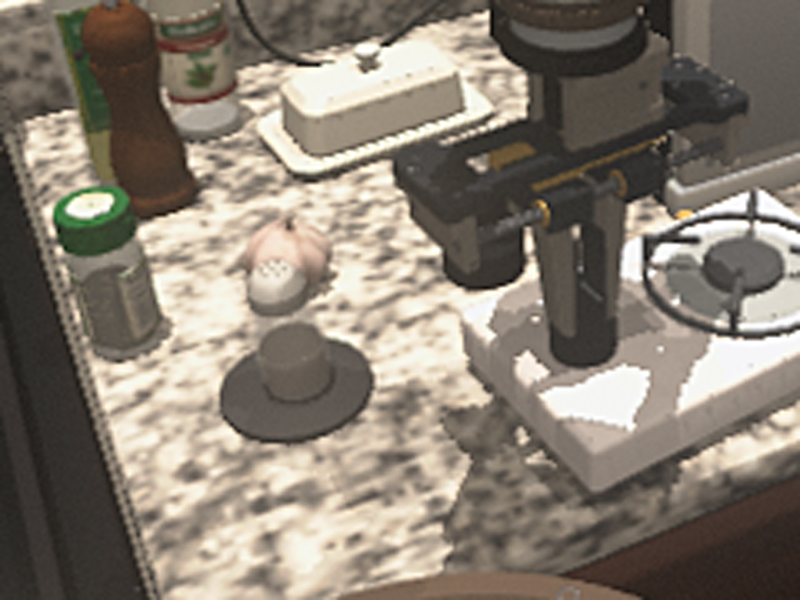

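The shaker stands upright on the coaster, centred at about (295,375). The knob is on the shaft at (583,340), pressed down onto the panel, and nothing else has moved.

```bash
python3 -c "
from rig import bot
print(bot.sign_off())"
```

```text
the job is handed in; nothing more can be done
None
```

The job is handed in at about 28 s of the 58 s limit: the shaker stands upright on the coaster, released, and the knob is fully home on the shaft, still gripped and pressed to its stop at about 17 N, with nothing else seen to have moved in the last picture.

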